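# Make up a bar charge on a sprung scale to the set hand

### The job

Make up the charge on the sprung pan scale: take bars off the pan or add bars from the compartment tray until the dial needle comes to rest between the two prongs of the set hand on the dial rim. Put bars down gently, lying flat on the pan (not on one another, and never driving the pan to its bottom stop); any bar that is not part of the charge must end lying flat in a compartment of the tray. Leave the set hand, the beaker, the specimen cup and the vial stand as they are.

Things in the scene. Friction and masses are not known exactly. Their poses are not given: they have to be found in the camera images.
- scale: mechanical pan scale: grey housing 150 x 180 mm, 90 mm high, with a round dial (132 mm across) leaning back 45 degrees on its front. Fixed. Origin on the worktop under the centre of the pan; x points from the dial to the back, y to the left as one faces the dial, z up
- pan_top (a point): centre of the pan's upper surface; it moves with the pan; axes as the scale's. The pan is a flat aluminium plate, 170 mm along x, 270 mm along y, with a lip 5 mm high round its edge, 146 mm above the worktop when empty. At the start the smallest and the medium bar lie on it, one towards each end, and its middle is free
- pan (a joint): downward travel of the pan in m: 0 empty, 0.045 for 1 kg on it (in proportion), bottom stop at 0.046
- needle (a joint): needle angle in rad, clockwise as seen from the front: 0 empty, 4.712 for 1 kg on the pan (in proportion: 0.471 for each 100 g)
- set_hand (a joint): angle of the middle of the set hand in rad, on the same scale as the needle. The set hand is a dark two-pronged fork on the dial rim; its prongs stand 0.30 rad either side of its middle, and the needle must rest between them. The setting differs each time and must not be changed
- needle_tip (a point): tip of the black needle, 47 mm from the dial's centre
- mark_tip (a point): point midway between the prongs of the set hand, 47 mm from the dial's centre
- tray: grey tray, 250 mm along its x, 150 mm along its y, 10 mm high, floor 4 mm thick, walls and two dividers 4 mm thick; three compartments about 79 mm wide in a row along x, centres at x = -0.082, 0 and 0.082 m. Fixed. Origin under its centre on the worktop. At the start the two big bars lie along y in the outer compartments (either way about) and the middle one is empty
- bar_s: plain aluminium square bar with a drilled dimple in each end, 25 x 25 mm section, 60 mm long, 100 g. Origin at its centre; x runs along its length. Smallest; on the pan at the start
- bar_m: plain aluminium square bar with a drilled dimple in each end, 30 x 30 mm section, 82 mm long, 200 g. Origin at its centre; x runs along its length. Medium; on the pan at the start
- bar_l: plain aluminium square bar with a drilled dimple in each end, 40 x 40 mm section, 92 mm long, 400 g. Origin at its centre; x runs along its length. Thick, the shorter of the two thick ones; in the tray at the start
- bar_xl: plain aluminium square bar with a drilled dimple in each end, 40 x 40 mm section, 116 mm long, 500 g. Origin at its centre; x runs along its length. Thick, the longest; in the tray at the start
- beaker: clear glass beaker, 55 mm across, 70 mm high, a bystander. Origin under its centre
- cup: clear specimen cup with a screw lid, 68 mm across, 72 mm high, a bystander. Origin under its centre
- vial_stand: wooden stand with small capped vials, 48 x 112 mm, 65 mm high, a bystander. Origin under its centre
Not all that is in view belongs to the job. What is shaped like the bar_s but black or purple is not meant. What is shaped like the bar_l but blue is not meant.

How it is judged:
By the outcome, as a careful person would: the job done as asked, in the order asked, and still so for the second after the job is handed in, with the robot touching nothing.
It also fails if it takes over 67 s, if anything falls off the work surface, if the arm or the gripper's body presses on something with over 40 N, if the wrist force passes 120 N, or if a joint passes its speed limit or range.

### The arm

A 6-joint arm with a two-finger parallel gripper is mounted at the origin on a cart in front of the work surface, level with it; the furniture and walls round the work are solid. World frame = base frame: x ahead of the robot, y to its left, z up, the work surface at z = 0. Lengths are in m, angles in degrees, forces in N, time in s.
With the tool pointing down it reaches from about 0.4 to 0.825 m from the base axis. Payload 7 kg.
Tool frame: the origin (TCP) lies on the centre line of the jaws, within the pads' length; the fingertips stand 22 mm ahead of it and the grasp point (between the pads) lies 3 mm ahead of it (ctrl.finger_overhang is the distance from the TCP to the fingertips, in m); z points along the fingers, y is the line along which they close (so a half turn about z gives the same grasp; the last joint's range is limited). The gripper opens to 88 mm and grips with 3 to 60 N. Pads are 19 mm wide; open, the fingers measure 130 mm over their backs; the gripper's body (78 mm by 193 mm) begins 47 mm behind the grasp point.
Start: joints at [81.538, 20.546, 0.682, 0, -70.136, -16.507], TCP at [0.285, 0.612, 0.249] pointing down, gripper open.
Joint ranges: [-176.03, 176.03], [-82.01, 121.73], [-58.28, 71.71], [-173.87, 95.51], [-174.79, -0.11], [-173.66, 173.66]. Speed limits (degrees/s): [136.94, 136.94, 172.46, 180, 180, 180].

### API

Orientations are given as [roll, pitch, yaw] about the fixed x, y, z axes, in that order (R = Rz(yaw) Ry(pitch) Rx(roll)).
In Python, from plant import ctrl gives the robot as it stands. The module is installed in compiled form; this text tells all that it offers.
- The arm moves only by the shell command python3 -m creep 'ROWS'. ROWS is JSON, a list of rows, each an object with "grip": the closure, from 0 (fully open) to 1 (shut); "delta_pos": the shift along the tool's x, y, z scaled (see below), a list of three; "rotation": the turn, a rotation vector about the tool's x, y, z scaled (see below), a list of three. A call has 1 to 5 rows; each row is the pose to reach, as a shift and turn from the pose commanded when the call began, along the tool's axes at that moment; what a row does not reach only later rows make up. The controller multiplies each number of a shift by 10 cm and each number of a turn by pi/2 rad. A row lasts 1/10 s, in which the tool goes at most 50 mm and 8.59 degrees, less where a joint would pass 70% of its speed; a pose out of reach is approached as far as the arm can. A call with a number of a shift or a turn outside -1 to 1 is refused whole. A call with a gripper value outside its range is refused whole. The fingers move at their own pace and stop on an object; the grip force is fixed at half the most. Time passes only in rows, so rows that repeat a pose let the fingers close. It gives the time, the measured TCP pose, the force, the opening and the grip force at its end, in the units of the state.
- ctrl.get_obs(): the state, without advancing time (a new reading comes with each control period).
- ctrl.snapshot(name): name is "scene" or "top" or "wrist"; returns a dict with "color" (480x640x3 uint8, red, green, blue), "intrinsics" (3x3 intrinsics, pixels), "R" (3x3) and "t" (3): a world point X has camera coordinates R X + t. Camera axes: x right, y down, z forward; pixel columns grow to the right and rows downward; lengths in m; the calibration is good to about 2 mm. A picture is of the moment at which its call begins. There is no depth.
- ctrl.close_job(): hands the job in; it is judged then, once.
The state is a dict: "clock": time; "joint_pos": joint angles; "qvel": joint speeds; "tau": joint torques, N m; "tool_pos": TCP position; "orientation": TCP orientation; "force": force on the tool from outside, world axes, zero at the start; "moment": the same for the moment, N m; "opening": finger opening in m; "gripper_force": force on a finger pad.
Only numpy, scipy, OpenCV 4.12 (cv2) and the standard library are available. Lean on these libraries where they do the work, as an engineer would, in place of code of your own. Each camera call takes 0.05 s, during which the arm holds its last target. There are 200 camera calls.

## Working session

There is one attempt and no reset: what is moved stays moved. The work goes in short steps, Python scripts to look and compute and a shell command to move; the robot and the scene stay as the last step left them, time stands still between calls to the robot, and variables do not carry over. Pictures are saved under pics/ and viewed, at most 10 in all, crops included, and the job is handed in when it is done.

```bash
mkdir -p pics; python3 - <<'E'
from plant import ctrl
import cv2,numpy as np
for n in ["scene","top"]:
    s=ctrl.snapshot(n); cv2.imwrite(f"pics/{n}0.png",s["color"][:,:,::-1]); np.savez(f"{n}0.npz",**s)
    print(n,s["intrinsics"].tolist(),(-s["R"].T@s["t"]).round(3),s["R"].round(3).tolist())
o=ctrl.get_obs();print(o["clock"],o["tool_pos"],o["orientation"],o["opening"],ctrl.finger_overhang)
E
```

```text
scene [[548.5386567641399, 0.0, 314.5710495649829], [0.0, 548.5386567641399, 238.99123376899007], [0.0, 0.0, 1.0]] [0.531 1.187 1.185] [[-1.0, 0.016, -0.008], [0.016, 0.69, -0.723], [-0.006, -0.723, -0.691]]
top [[499.598036785272, 0.0, 317.7952535288308], [0.0, 499.598036785272, 236.75838166959065], [0.0, 0.0, 1.0]] [0.235 0.083 1.533] [[-0.025, -1.0, -0.001], [-0.979, 0.025, -0.203], [0.203, -0.004, -0.979]]
0.1 [0.28479517 0.61153031 0.24772228] [ 1.79915614e+02 -7.44173902e-03 -2.49749587e+01] 0.08775061007837344 0.022
```

View pics/scene0.png

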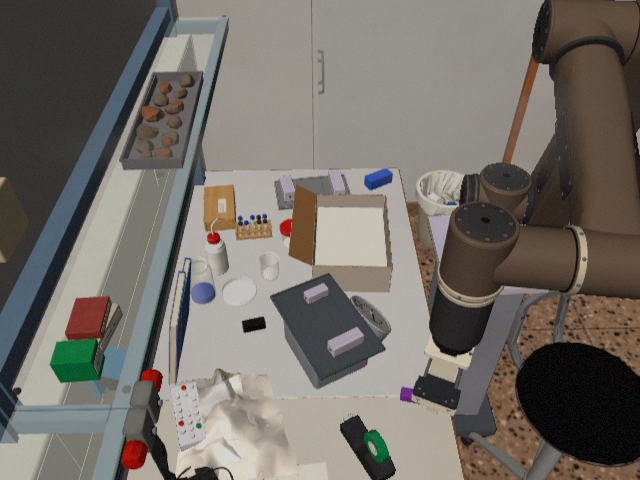

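View pics/top0.png

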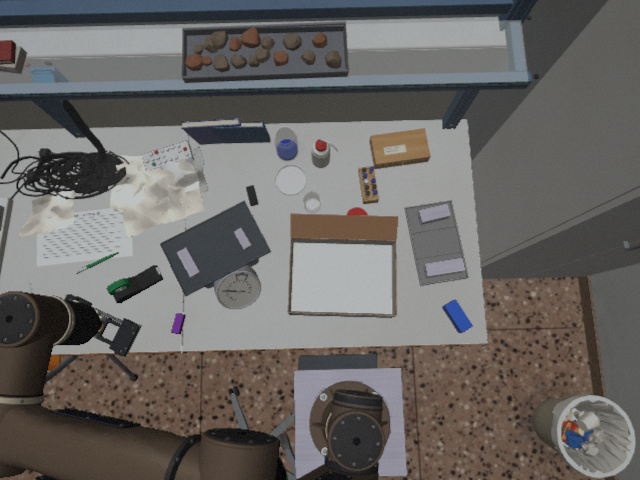

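The top view shows the scale pan at (216,248), dial at (237,288), tray at (436,242) with two thick bars at (435,213) and (445,268). Impostors: blue bar (457,316), black (252,196), purple (178,323); I leave those. An open carton (343,265) stands between scale and tray. Next, an enlarged crop of dial and bars.

```bash
python3 - <<'E'
import cv2,numpy as np
i=cv2.imread("pics/top0.png")
a=cv2.resize(i[195:315,155:275],(500,500),interpolation=cv2.INTER_CUBIC)
b=cv2.resize(i[195:295,400:475],(300,400),interpolation=cv2.INTER_CUBIC)
c=np.zeros((500,800,3),np.uint8);c[:,:500]=a;c[:400,500:]=b
cv2.imwrite("pics/crop0.png",c)
E
```

```text
(no output)
```

View pics/crop0.png

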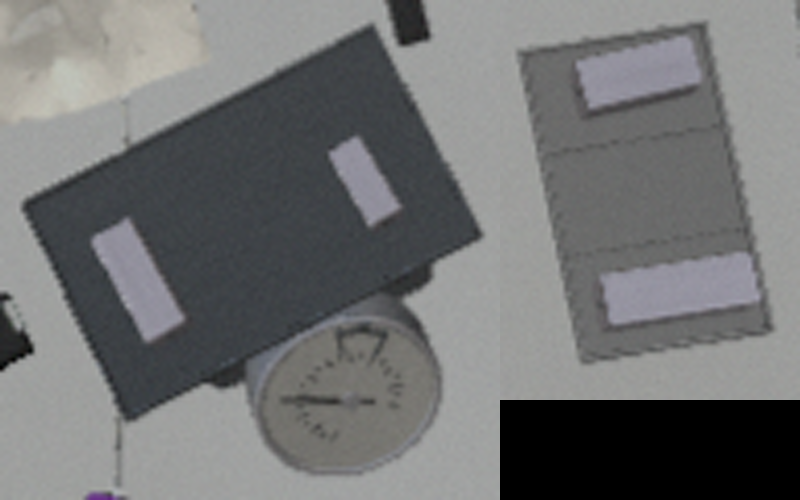

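The crop shows the needle from pivot (350,402) to tip (280,400), and the fork prongs at about (342,345) and (380,348) up and right. Thick bars: upper one is shorter (bar_l), lower one is longer (bar_xl); both are aluminium. Now measure everything.

```bash
cat > h.py <<'E'
import cv2,numpy as np
def load(n): 
    s=np.load(n+".npz"); return s["color"],s["intrinsics"],s["R"],s["t"]
def ray(s,p,z):
    c,K,R,t=s; p=np.atleast_2d(p).astype(float)
    d=(R.T@np.linalg.inv(K)@np.c_[p,np.ones(len(p))].T).T; o=-R.T@t
    return o+d*((z-o[2])/d[:,2])[:,None]
def proj(s,X):
    c,K,R,t=s; q=(K@(R@np.atleast_2d(X).T+t[:,None])).T; return q[:,:2]/q[:,2:]
def rect(s,mask,z):
    """min area rect in world plane z of largest contour in mask"""
    cs,_=cv2.findContours(mask.astype(np.uint8),cv2.RETR_EXTERNAL,cv2.CHAIN_APPROX_NONE)
    out=[]
    for c in cs:
        if cv2.contourArea(c)<60: continue
        w=ray(s,c[:,0],z)[:,:2]
        (cx,cy),(a,b),an=cv2.minAreaRect((w*1000).astype(np.float32))
        if a<b: a,b,an=b,a,an+90
        out.append((round(cx),round(cy),round(a),round(b),round((an+90)%180-90,1),c[:,0].mean(0).round().tolist()))
    return out
E
python3 - <<'E'
from h import *
s=load("top0");c=s[0];g=c.astype(int)
hsv=cv2.cvtColor(c,cv2.COLOR_RGB2HSV)
for p in [(216,248),(186,262),(243,238),(435,213),(445,268),(436,245),(478,300),(330,280)]: print(p,c[p[1],p[0]],hsv[p[1],p[0]])
R=np.zeros(c.shape[:2],bool);R[195:315,155:275]=1
dark=R&(g.max(2)<85)
light=(g[:,:,2]>g[:,:,1]+8)&(g.max(2)>120)
m=cv2.morphologyEx((dark|(R&light)).astype(np.uint8),cv2.MORPH_OPEN,np.ones((5,5)))
print("pan",rect(s,m,.1375))
L=light.copy();L[:195]=0;L[300:]=0;L[:,:155]=0
print("pan z.1575",rect(s,L&R,.16))
T=np.zeros_like(R);T[195:290,400:475]=1
print("big z.044",rect(s,L&T,.044))
tr=T&(g.max(2)<145)&(g.max(2)>60)|(T&L)
print("tray",rect(s,cv2.morphologyEx(tr.astype(np.uint8),cv2.MORPH_CLOSE,np.ones((5,5))),.010))
E
```

```text
(216, 248) [65 68 72] [107  25  72]
(186, 262) [144 143 153] [123  17 153]
(243, 238) [145 143 154] [125  18 154]
(435, 213) [143 142 152] [123  17 152]
(445, 268) [150 148 159] [125  18 159]
(436, 245) [107 108 108] [ 90   2 108]
(478, 300) [156 157 155] [ 45   3 157]
(330, 280) [176 182 180] [ 80   8 182]
pan [(497, 367, 267, 178, -63.7, [215.0, 249.0])]
pan z.1575 [(459, 441, 79, 27, 29.3, [187.0, 262.0]), (523, 291, 56, 21, 30.2, [241.0, 238.0])]
big z.044 [(443, -302, 114, 38, -82.0, [445.0, 267.0]), (611, -284, 90, 37, -77.1, [434.0, 213.0])]
tray [(525, -290, 256, 156, 7.7, [436.0, 243.0])]
```

```bash
cat >> h.py <<'E'
def tri(a,pa,b,pb):
    A=[];B=[]
    for s,p in ((a,pa),(b,pb)):
        c,K,R,t=s;d=R.T@np.linalg.inv(K)@np.array([*p,1.]);d/=np.linalg.norm(d);o=-R.T@t
        P=np.eye(3)-np.outer(d,d);A.append(P);B.append(P@o)
    return np.linalg.solve(sum(A),sum(B))
def dial_ang(s,yaw,piv,px,z=.055):
    """angle in rad on needle scale relative to up, of pixels px around pivot pixel, dial leaning back 45deg"""
    C=ray(s,piv,z)[0];x=np.array([np.cos(yaw),np.sin(yaw),0]);r=np.array([x[1],-x[0],0]);u=(x+[0,0,1])/2**.5
    n=np.cross(r,u);c,K,R,t=s;o=-R.T@t;out=[]
    for p in np.atleast_2d(px):
        d=R.T@np.linalg.inv(K)@np.array([*p,1.]);X=o+d*((C-o)@n/(d@n))-C
        out.append((round(np.degrees(np.arctan2(X@r,X@u)),1),round(1000*np.linalg.norm(X))))
    return out
E
python3 - <<'E'
from h import *
s=load("top0");q=load("scene0")
f=lambda p:np.array(p)/4.1667+[155,195]-.4
cor=ray(s,f([(372,25),(480,237),(125,418),(25,205)]),.1375)[:,:2]
print((cor*1000).round(),(cor.mean(0)*1000).round())
for i in range(4):
    d=cor[(i+1)%4]-cor[i];print(np.linalg.norm(d).round(3),np.degrees(np.arctan2(d[1],d[0])).round(1))
print("flap",tri(s,(290,213),q,(290,262)).round(3),tri(s,(397,217),q,(297,185)).round(3))
print("rim",tri(s,(290,317),q,(391,289)).round(3),ray(s,[(397,317),(290,317)],.1).round(3))
Y=np.radians(28.5)
print("needle",dial_ang(s,Y,f((350,402)),f([(280,400),(374,402)])))
print("fork",dial_ang(s,Y,f((350,402)),f([(340,358),(377,360),(345,330),(386,335)])))
i=cv2.imread("pics/top0.png")
cv2.imwrite("pics/dial0.png",cv2.resize(i[265:315,208:268],(720,600),interpolation=cv2.INTER_LANCZOS4))
E
```

```text
[[637. 288.]
 [485. 214.]
 [369. 452.]
 [515. 525.]] [502. 370.]
0.169 -153.9
0.265 116.2
0.164 26.3
0.266 -62.8
flap [0.595 0.157 0.12 ] [ 0.575 -0.152  0.139]
rim [0.307 0.166 0.009] [[ 0.294 -0.142  0.1  ]
 [ 0.302  0.161  0.1  ]]
needle [(np.float64(-51.9), 51), (np.float64(126.2), 18)]
fork [(np.float64(16.1), 39), (np.float64(57.5), 38), (np.float64(23.3), 61), (np.float64(52.8), 58)]
```

View pics/dial0.png

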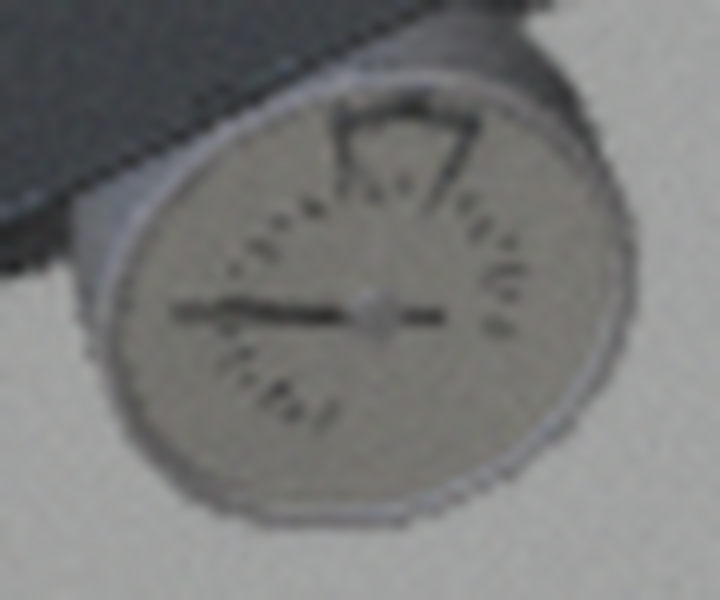

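The dial crop shows the pivot at (375,312), needle tip at (178,312), prongs at (338,118)-(345,195) and (475,125)-(432,210), fork hub at (410,103).

```bash
python3 - <<'E'
from h import *
s=load("top0")
f=lambda p:np.array(p)/12+[208,265]-.46
for yw in (26,27,28):
  print(yw,dial_ang(s,np.radians(yw),f((375,312)),f([(178,312),(440,318),(338,118),(345,195),(475,125),(432,210),(410,103),(325,422),(498,330)])))
E
```

```text
26 [(np.float64(-56.5), 49), (np.float64(129.6), 17), (np.float64(15.9), 59), (np.float64(13.1), 36), (np.float64(50.3), 57), (np.float64(51.3), 31), (np.float64(32.8), 61), (np.float64(-133.4), 34), (np.float64(133.0), 32)]
27 [(np.float64(-55.4), 49), (np.float64(130.6), 17), (np.float64(16.7), 59), (np.float64(13.8), 36), (np.float64(51.2), 57), (np.float64(52.3), 31), (np.float64(33.7), 60), (np.float64(-132.5), 33), (np.float64(134.0), 33)]
28 [(np.float64(-54.3), 49), (np.float64(131.7), 17), (np.float64(17.4), 58), (np.float64(14.5), 36), (np.float64(52.2), 56), (np.float64(53.3), 31), (np.float64(34.5), 60), (np.float64(-131.5), 33), (np.float64(135.0), 33)]
```

Fork middle ≈ 33° ⇒ 168° from zero ⇒ ~623 g (window about 559–687 g), and the needle reads 300 g as expected. So the charge is 600 g: move bar_s (100 g) to the tray and add bar_l (400 g).

```bash
cat > go.py <<'E'
import sys,numpy as np
from scipy.spatial.transform import Rotation as Ro
from plant import ctrl
x,y,z,yaw=map(float,sys.argv[1:5]);o=ctrl.get_obs()
R=Ro.from_euler("xyz",o["orientation"],degrees=True);T=Ro.from_euler("xyz",[180,0,yaw],degrees=True)
d=np.array([x,y,z])-o["tool_pos"]
print("t",round(o["clock"],1),"pos",o["tool_pos"].round(4),"rpy",o["orientation"].round(1),"open",round(o["opening"],4),"gf",round(o["gripper_force"],1),"F",o["force"].round(1),"q",o["joint_pos"].round(0))
print("now-axes shift",(R.inv().apply(d)*10).round(3),"turn",((R.inv()*T).as_rotvec()/(np.pi/2)).round(4),"| shift in target axes",(T.inv().apply(d)*10).round(3))
E
python3 go.py .523 .291 .25 29.5
```

```text
t 0.1 pos [0.2848 0.6115 0.2477] rpy [179.9  -0.  -25. ] open 0.0878 gf 0.0 F [-0.6  0.4 -1.1] q [ 82.  21.   1.  -0. -70. -17.]
now-axes shift [ 3.513  1.9   -0.02 ] turn [ 9.000e-04  4.000e-04 -6.053e-01] | shift in target axes [ 0.495  3.963 -0.023]
```

```bash
A='[{"grip":0,"delta_pos":[0.44,0.24,0],"rotation":[0,0,0]},{"grip":0,"delta_pos":[0.88,0.475,0],"rotation":[0,0,0]}]'
python3 -m creep '[{"grip":0,"delta_pos":[0.44,0.24,0],"rotation":[0,0,0]},{"grip":0,"delta_pos":[0.88,0.475,0],"rotation":[0,0,0]}]'
python3 -m creep '[{"grip":0,"delta_pos":[0.44,0.24,0],"rotation":[0,0,0]},{"grip":0,"delta_pos":[0.88,0.475,0],"rotation":[0,0,0]}]'
python3 -m creep '[{"grip":0,"delta_pos":[0.44,0.24,0],"rotation":[0,0,0]},{"grip":0,"delta_pos":[0.88,0.475,0],"rotation":[0,0,0]}]'
python3 -m creep '[{"grip":0,"delta_pos":[0.44,0.24,0],"rotation":[0,0,-0.08]},{"grip":0,"delta_pos":[0.88,0.475,0],"rotation":[0,0,-0.16]},{"grip":0,"delta_pos":[0.88,0.475,0],"rotation":[0,0,-0.25]},{"grip":0,"delta_pos":[0.88,0.475,0],"rotation":[0,0,-0.34]},{"grip":0,"delta_pos":[0.88,0.475,0],"rotation":[0,0,-0.42]}]'
python3 -m creep '[{"grip":0,"delta_pos":[0,0,0],"rotation":[0,0,-0.09]},{"grip":0,"delta_pos":[0,0,0],"rotation":[0,0,-0.185]},{"grip":0,"delta_pos":[0,0,0],"rotation":[0,0,-0.185]},{"grip":0,"delta_pos":[0,0,0],"rotation":[0,0,-0.185]}]'
python3 go.py .523 .291 .1665 29.5
python3 - <<'E'
from plant import ctrl
import cv2,numpy as np
s=ctrl.snapshot("wrist");np.savez("wrist1.npz",**s);cv2.imwrite("pics/wrist1.png",s["color"][:,:,::-1])
E
```

```text
clock: 0.3
tool_pos: [0.3444, 0.5311, 0.2474]
orientation: [179.9, -0.0, -24.8]
force: [1.1, 0.1, -0.2]
opening: 0.0876
gripper_force: 0.0
clock: 0.5
tool_pos: [0.4049, 0.4497, 0.2482]
orientation: [180.0, 0.0, -24.9]
force: [1.1, 0.2, 1.1]
opening: 0.0879
gripper_force: 0.0
clock: 0.7
tool_pos: [0.4648, 0.3694, 0.2484]
orientation: [180.0, 0.0, -25.0]
force: [0.9, 0.0, -0.2]
opening: 0.0875
gripper_force: 0.0
clock: 1.2
tool_pos: [0.524, 0.2901, 0.2481]
orientation: [180.0, 0.0, 13.1]
force: [0.4, -0.1, -0.2]
opening: 0.0873
gripper_force: 0.0
clock: 1.6
tool_pos: [0.5237, 0.291, 0.2483]
orientation: [180.0, 0.0, 29.2]
force: [0.4, 0.3, -0.4]
opening: 0.0879
gripper_force: 0.0
t 1.6 pos [0.5237 0.291  0.2483] rpy [180.    0.   29.2] open 0.0879 gf 0.0 F [ 0.4  0.3 -0.4] q [ 48.  13.  -9.  -0. -67.  72.]
now-axes shift [-0.006 -0.004  0.818] turn [ 0.      0.0003 -0.0031] | shift in target axes [-0.006 -0.004  0.818]
```

View pics/wrist1.png

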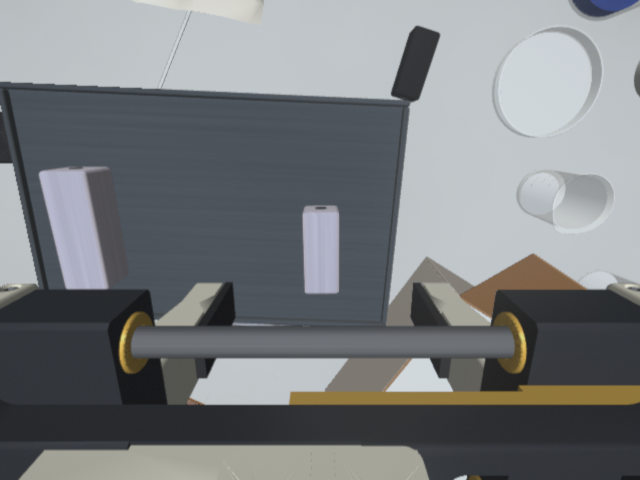

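Wrist view: bar_s at (321,250), aligned vertically between the fingers; bar_m at left (85,225). Check the bar's centre numerically.

```bash
python3 - <<'E'
from h import *
s=load("wrist1");c=s[0].astype(int)
m=(c[:,:,2]>c[:,:,1]+8)&(c.max(2)>110);R=np.zeros_like(m);R[195:300,280:370]=1
print(rect(s,m&R,.1575),(-s[2].T@s[3]).round(3),ray(s,[(303,208),(338,208),(304,293),(338,293)],.1575).round(3))
E
```

```text
[(524, 294, 63, 24, 29.9, [321.0, 248.0])] [0.592 0.33  0.384] [[0.545 0.318 0.158]
 [0.556 0.298 0.158]
 [0.491 0.289 0.158]
 [0.503 0.268 0.158]]
```

```bash

python3 -m creep '[{"grip":0,"delta_pos":[0,-0.01,0.3],"rotation":[0,0,-0.003]},{"grip":0,"delta_pos":[0,-0.01,0.55],"rotation":[0,0,-0.003]},{"grip":0,"delta_pos":[0,-0.01,0.72],"rotation":[0,0,-0.003]},{"grip":0,"delta_pos":[0,-0.01,0.82],"rotation":[0,0,-0.003]},{"grip":0,"delta_pos":[0,-0.01,0.82],"rotation":[0,0,-0.003]}]'
python3 -m creep '[{"grip":1,"delta_pos":[0,0,0],"rotation":[0,0,0]},{"grip":1,"delta_pos":[0,0,0],"rotation":[0,0,0]},{"grip":1,"delta_pos":[0,0,0],"rotation":[0,0,0]},{"grip":1,"delta_pos":[0,0,0],"rotation":[0,0,0]},{"grip":1,"delta_pos":[0,0,0],"rotation":[0,0,0]}]'
python3 -m creep '[{"grip":1,"delta_pos":[0,0,0],"rotation":[0,0,0]},{"grip":1,"delta_pos":[0,0,0],"rotation":[0,0,0]},{"grip":1,"delta_pos":[0,0,0],"rotation":[0,0,0]},{"grip":1,"delta_pos":[0,0,0],"rotation":[0,0,0]},{"grip":1,"delta_pos":[0,0,0],"rotation":[0,0,0]}]'
python3 go.py .525 -.29 .3 -82.3
```

```text
clock: 2.15
tool_pos: [0.5228, 0.2915, 0.1652]
orientation: [180.0, 0.1, 29.7]
force: [0.1, 0.6, 0.1]
opening: 0.0877
gripper_force: 0.0
clock: 2.65
tool_pos: [0.5234, 0.292, 0.167]
orientation: [-180.0, -0.0, 29.7]
force: [1.0, 0.3, 0.6]
opening: 0.0531
gripper_force: 0.0
clock: 3.15
tool_pos: [0.5234, 0.2919, 0.1665]
orientation: [180.0, 0.0, 29.8]
force: [0.6, -0.2, -0.7]
opening: 0.0247
gripper_force: 30.0
t 3.1 pos [0.5234 0.2919 0.1665] rpy [180.    0.   29.8] open 0.0247 gf 30.0 F [ 0.6 -0.2 -0.7] q [ 48.  17. -16.   0. -57.  72.]
now-axes shift [-2.873  5.06  -1.334] turn [ 0.    -0.     1.245] | shift in target axes [ 5.769  0.763 -1.335]
```

```bash

python3 -m creep '[{"grip":1,"delta_pos":[0,0,-0.15],"rotation":[0,0,0]},{"grip":1,"delta_pos":[0,0,-0.5],"rotation":[0,0,0]},{"grip":1,"delta_pos":[0,0,-0.95],"rotation":[0,0,0]}]'
python3 -m creep '[{"grip":1,"delta_pos":[0,0,-0.45],"rotation":[0,0,0]},{"grip":1,"delta_pos":[-0.1,0.18,-0.55],"rotation":[0,0,0]},{"grip":1,"delta_pos":[-0.29,0.5,-0.55],"rotation":[0,0,0]},{"grip":1,"delta_pos":[-0.479,0.843,-0.55],"rotation":[0,0,0]}]'
python3 -m creep '[{"grip":1,"delta_pos":[-0.24,0.42,0],"rotation":[0,0,0]},{"grip":1,"delta_pos":[-0.479,0.843,0],"rotation":[0,0,0]}]'
python3 -m creep '[{"grip":1,"delta_pos":[-0.24,0.42,0],"rotation":[0,0,0]},{"grip":1,"delta_pos":[-0.479,0.843,0],"rotation":[0,0,0]}]'
python3 -m creep '[{"grip":1,"delta_pos":[-0.24,0.42,0],"rotation":[0,0,0]},{"grip":1,"delta_pos":[-0.479,0.843,0],"rotation":[0,0,0]}]'
python3 -m creep '[{"grip":1,"delta_pos":[-0.24,0.42,0],"rotation":[0,0,0]},{"grip":1,"delta_pos":[-0.479,0.843,0],"rotation":[0,0,0]}]'
python3 -m creep '[{"grip":1,"delta_pos":[-0.24,0.42,0],"rotation":[0,0,0.05]},{"grip":1,"delta_pos":[-0.4,0.73,0],"rotation":[0,0,0.14]},{"grip":1,"delta_pos":[-0.479,0.843,0],"rotation":[0,0,0.23]},{"grip":1,"delta_pos":[-0.479,0.843,0],"rotation":[0,0,0.32]},{"grip":1,"delta_pos":[-0.479,0.843,0],"rotation":[0,0,0.41]}]'
python3 -m creep '[{"grip":1,"delta_pos":[0,0,0],"rotation":[0,0,0.09]},{"grip":1,"delta_pos":[0,0,0],"rotation":[0,0,0.18]},{"grip":1,"delta_pos":[0,0,0],"rotation":[0,0,0.27]},{"grip":1,"delta_pos":[0,0,0],"rotation":[0,0,0.36]},{"grip":1,"delta_pos":[0,0,0],"rotation":[0,0,0.45]}]'
python3 -m creep '[{"grip":1,"delta_pos":[0,0,0],"rotation":[0,0,0.09]},{"grip":1,"delta_pos":[0,0,0],"rotation":[0,0,0.18]},{"grip":1,"delta_pos":[0,0,0],"rotation":[0,0,0.27]},{"grip":1,"delta_pos":[0,0,0],"rotation":[0,0,0.35]},{"grip":1,"delta_pos":[0,0,0],"rotation":[0,0,0.385]}]'
python3 go.py .525 -.29 .038 -82.3
python3 - <<'E'
from plant import ctrl
import cv2,numpy as np
s=ctrl.snapshot("wrist");np.savez("wrist2.npz",**s);cv2.imwrite("pics/wrist2.png",s["color"][:,:,::-1])
E
```

```text
clock: 3.45
tool_pos: [0.5223, 0.2911, 0.2605]
orientation: [179.9, 0.3, 29.7]
force: [1.2, 0.7, -0.5]
opening: 0.0245
gripper_force: 30.0
clock: 3.85
tool_pos: [0.5232, 0.1943, 0.3165]
orientation: [-180.0, -0.0, 29.8]
force: [0.6, -0.5, -0.8]
opening: 0.0249
gripper_force: 30.0
clock: 4.05
tool_pos: [0.5232, 0.0963, 0.3162]
orientation: [-180.0, 0.0, 29.8]
force: [1.5, 0.6, -0.0]
opening: 0.025
gripper_force: 30.0
clock: 4.25
tool_pos: [0.5233, -0.0009, 0.3164]
orientation: [-180.0, -0.0, 29.8]
force: [1.1, 0.4, -1.3]
opening: 0.0243
gripper_force: 30.0
clock: 4.45
tool_pos: [0.5236, -0.0979, 0.3164]
orientation: [-180.0, -0.0, 29.8]
force: [1.2, -0.6, -1.0]
opening: 0.0248
gripper_force: 30.0
clock: 4.65
tool_pos: [0.5238, -0.1949, 0.3163]
orientation: [-180.0, -0.0, 29.8]
force: [1.6, 1.3, -1.0]
opening: 0.0246
gripper_force: 30.0
clock: 5.15
tool_pos: [0.5241, -0.2907, 0.3156]
orientation: [-180.0, 0.1, -7.6]
force: [0.1, 0.1, -1.2]
opening: 0.0246
gripper_force: 30.0
clock: 5.65
tool_pos: [0.5244, -0.2898, 0.316]
orientation: [180.0, 0.0, -48.0]
force: [0.3, 0.6, -1.0]
opening: 0.0248
gripper_force: 30.0
clock: 6.15
tool_pos: [0.5244, -0.2898, 0.316]
orientation: [180.0, 0.0, -82.6]
force: [-1.0, 0.0, -1.5]
opening: 0.0247
gripper_force: 30.0
t 6.2 pos [ 0.5244 -0.2898  0.316 ] rpy [180.    0.  -82.6] open 0.0247 gf 30.0 F [-1.   0.  -1.5] q [-10.  11.  -3.  -0. -76.  18.]
now-axes shift [ 0.004 -0.007  2.78 ] turn [ 0.0004  0.0003 -0.0031] | shift in target axes [ 2.00e-03 -6.00e-03  2.78e+00]
```

View pics/wrist2.png

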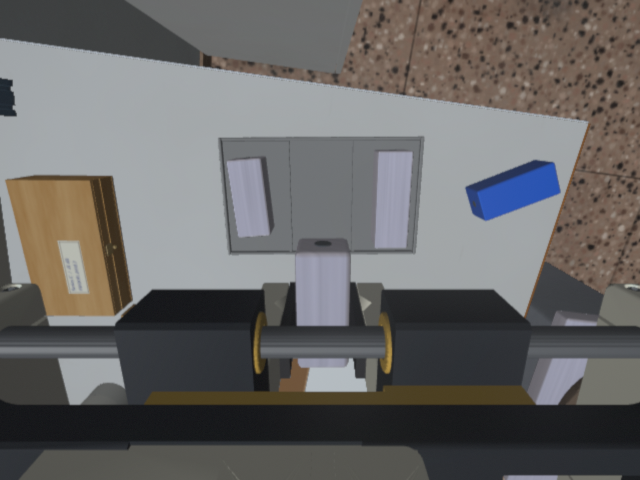

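Wrist view: bar_s is held straight at (323,300); the tray spans (220,138)–(422,254), with bar_l at left (249,197), bar_xl at right (393,198), and the middle free; blue decoy at (513,190).

```bash
python3 - <<'E'
from h import *
s=load("wrist2");c=s[0].astype(int)
w=ray(s,[(219,138),(423,137),(416,254),(229,255)],.01)[:,:2];print((w*1000).round(),w.mean(0).round(3))
for i in range(4):
    d=w[(i+1)%4]-w[i];print(np.linalg.norm(d).round(3),np.degrees(np.arctan2(d[1],d[0])).round(1))
m=(c[:,:,2]>c[:,:,1]+8)&(c.max(2)>110);R=np.zeros_like(m);R[140:252,225:420]=1
print(rect(s,m&R,.044))
print(ray(s,[(229,162),(261,158),(265,232),(236,236)],.044).round(3))
E
```

```text
[[ 657. -346.]
 [ 413. -379.]
 [ 391. -231.]
 [ 637. -198.]] [ 0.524 -0.289]
0.246 -172.4
0.149 98.6
0.248 7.7
0.149 -82.5
[(610, -284, 91, 38, -78.1, [248.0, 197.0]), (443, -303, 114, 40, -82.3, [392.0, 199.0])]
[[ 0.635 -0.323  0.044]
 [ 0.599 -0.332  0.044]
 [ 0.588 -0.246  0.044]
 [ 0.622 -0.237  0.044]]
```

```bash

python3 -m creep '[{"grip":1,"delta_pos":[0,0.025,0.4],"rotation":[0,0,-0.003]},{"grip":1,"delta_pos":[0,0.045,0.8],"rotation":[0,0,-0.003]},{"grip":1,"delta_pos":[0,0.045,1.0],"rotation":[0,0,-0.003]}]'
python3 -m creep '[{"grip":1,"delta_pos":[0,0,0.4],"rotation":[0,0,0]},{"grip":1,"delta_pos":[0,0,0.8],"rotation":[0,0,0]},{"grip":1,"delta_pos":[0,0,1.0],"rotation":[0,0,0]},{"grip":1,"delta_pos":[0,0,1.0],"rotation":[0,0,0]}]'
python3 -m creep '[{"grip":1,"delta_pos":[0,0,0.3],"rotation":[0,0,0]},{"grip":1,"delta_pos":[0,0,0.5],"rotation":[0,0,0]},{"grip":1,"delta_pos":[0,0,0.6],"rotation":[0,0,0]},{"grip":1,"delta_pos":[0,0,0.65],"rotation":[0,0,0]},{"grip":1,"delta_pos":[0,0,0.7],"rotation":[0,0,0]}]'
python3 -m creep '[{"grip":1,"delta_pos":[0,0,0.03],"rotation":[0,0,0]},{"grip":1,"delta_pos":[0,0,0.06],"rotation":[0,0,0]},{"grip":1,"delta_pos":[0,0,0.075],"rotation":[0,0,0]},{"grip":1,"delta_pos":[0,0,0.075],"rotation":[0,0,0]}]'
python3 go.py .61 -.284 .15 -78
```

```text
clock: 6.5
tool_pos: [0.5181, -0.2898, 0.2128]
orientation: [179.8, 0.2, -82.0]
force: [-0.5, -0.9, -0.6]
opening: 0.0249
gripper_force: 30.0
clock: 6.9
tool_pos: [0.5178, -0.2898, 0.1129]
orientation: [179.6, 0.2, -82.0]
force: [0.1, -0.4, -1.1]
opening: 0.0246
gripper_force: 30.0
clock: 7.4
tool_pos: [0.5213, -0.2907, 0.0475]
orientation: [-179.9, -0.1, -82.0]
force: [0.6, -0.5, -0.2]
opening: 0.0247
gripper_force: 30.0
clock: 7.8
tool_pos: [0.5204, -0.2904, 0.0392]
orientation: [-180.0, -0.0, -82.0]
force: [-0.2, -0.1, -1.7]
opening: 0.0246
gripper_force: 30.0
t 7.8 pos [ 0.5204 -0.2904  0.0392] rpy [-180.   -0.  -82.] open 0.0246 gf 30.0 F [-0.2 -0.1 -1.7] q [-10.  25. -23.   0. -41.  18.]
now-axes shift [ 0.061 -0.896 -1.108] turn [-0.0001 -0.     -0.0447] | shift in target axes [ 0.123 -0.89  -1.108]
```

```bash

python3 -m creep '[{"grip":1,"delta_pos":[0,0,0.008],"rotation":[0,0,0]},{"grip":1,"delta_pos":[0,0,0.015],"rotation":[0,0,0]},{"grip":1,"delta_pos":[0,0,0.015],"rotation":[0,0,0]}]'
python3 -m creep '[{"grip":0.5,"delta_pos":[0,0,0],"rotation":[0,0,0]},{"grip":0.5,"delta_pos":[0,0,0],"rotation":[0,0,0]},{"grip":0.5,"delta_pos":[0,0,0],"rotation":[0,0,0]},{"grip":0.5,"delta_pos":[0,0,0],"rotation":[0,0,0]},{"grip":0.5,"delta_pos":[0,0,0],"rotation":[0,0,0]}]'
python3 -m creep '[{"grip":0.5,"delta_pos":[0,0,-0.2],"rotation":[0,0,0]},{"grip":0.5,"delta_pos":[0,0,-0.6],"rotation":[0,0,0]},{"grip":0.5,"delta_pos":[0,0,-1.0],"rotation":[0,0,0]},{"grip":0.3,"delta_pos":[0,0,-1.0],"rotation":[0,0,0]}]'
python3 -m creep '[{"grip":0.3,"delta_pos":[0.03,-0.45,0],"rotation":[0,0,-0.04]},{"grip":0.3,"delta_pos":[0.06,-0.895,0],"rotation":[0,0,-0.045]},{"grip":0.3,"delta_pos":[0.06,-0.895,0],"rotation":[0,0,-0.045]},{"grip":0.3,"delta_pos":[0.06,-0.895,0],"rotation":[0,0,-0.045]}]'
python3 go.py .6105 -.2845 .0385 -78
python3 - <<'E'
from plant import ctrl
import cv2,numpy as np
s=ctrl.snapshot("wrist");np.savez("wrist3.npz",**s);cv2.imwrite("pics/wrist3.png",s["color"][:,:,::-1])
E
```

```text
clock: 8.1
tool_pos: [0.5205, -0.2905, 0.038]
orientation: [-180.0, -0.0, -82.0]
force: [-1.1, 0.4, 2.7]
opening: 0.0246
gripper_force: 30.0
clock: 8.6
tool_pos: [0.5203, -0.2904, 0.0375]
orientation: [180.0, 0.0, -82.0]
force: [0.4, -0.0, 0.2]
opening: 0.0434
gripper_force: 0.0
clock: 9.0
tool_pos: [0.5236, -0.2916, 0.1435]
orientation: [-179.5, -0.3, -82.0]
force: [0.5, -0.4, 0.5]
opening: 0.0474
gripper_force: 0.0
clock: 9.4
tool_pos: [0.6102, -0.2836, 0.1364]
orientation: [179.9, 0.0, -78.0]
force: [-0.2, 0.3, 0.1]
opening: 0.0615
gripper_force: 0.0
t 9.4 pos [ 0.6102 -0.2836  0.1364] rpy [179.9   0.  -78. ] open 0.0615 gf 0.0 F [-0.2  0.3  0.1] q [ -8.  25.  -8.  -0. -57.  20.]
now-axes shift [ 0.01  -0.003  0.979] turn [0.0008 0.0004 0.0005] | shift in target axes [ 0.01  -0.001  0.979]
```

View pics/wrist3.png

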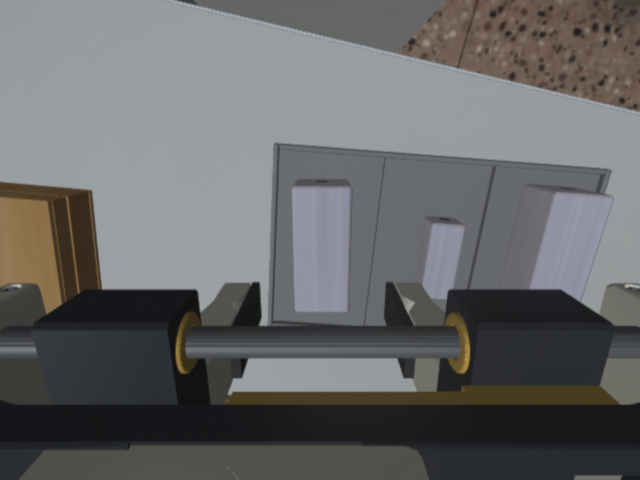

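bar_s lies flat in the middle compartment (442,260); bar_l (322,246), the shorter thick one, is squarely between the fingers.

```bash

python3 -m creep '[{"grip":0.3,"delta_pos":[0.01,0,0.35],"rotation":[0,0,0]},{"grip":0.3,"delta_pos":[0.01,0,0.65],"rotation":[0,0,0]},{"grip":0.3,"delta_pos":[0.01,0,0.85],"rotation":[0,0,0]},{"grip":0.3,"delta_pos":[0.01,0,0.97],"rotation":[0,0,0]},{"grip":0.3,"delta_pos":[0.01,0,0.97],"rotation":[0,0,0]}]'
python3 -m creep '[{"grip":1,"delta_pos":[0,0,0],"rotation":[0,0,0]},{"grip":1,"delta_pos":[0,0,0],"rotation":[0,0,0]},{"grip":1,"delta_pos":[0,0,0],"rotation":[0,0,0]},{"grip":1,"delta_pos":[0,0,0],"rotation":[0,0,0]},{"grip":1,"delta_pos":[0,0,0],"rotation":[0,0,0]}]'
python3 go.py .522 .328 .3 27
python3 -m creep '[{"grip":1,"delta_pos":[0,0,-0.1],"rotation":[0,0,0]},{"grip":1,"delta_pos":[0,0,-0.3],"rotation":[0,0,0]},{"grip":1,"delta_pos":[0,0,-0.6],"rotation":[0,0,0]},{"grip":1,"delta_pos":[0,0,-1.0],"rotation":[0,0,0]}]'
python3 -m creep '[{"grip":1,"delta_pos":[0,0,-0.4],"rotation":[0,0,0]},{"grip":1,"delta_pos":[0,0,-0.8],"rotation":[0,0,0]},{"grip":1,"delta_pos":[0,0,-1.0],"rotation":[0,0,0]}]'
python3 -m creep '[{"grip":1,"delta_pos":[0,0,-0.4],"rotation":[0,0,0]},{"grip":1,"delta_pos":[0,0,-0.7],"rotation":[0,0,0]},{"grip":1,"delta_pos":[0,0,-0.8],"rotation":[0,0,0]},{"grip":1,"delta_pos":[0,0,-0.8],"rotation":[0,0,0]}]'
python3 go.py .522 .328 .32 27
```

```text
clock: 9.95
tool_pos: [0.6084, -0.2849, 0.0391]
orientation: [179.8, 0.1, -78.0]
force: [-0.4, -0.3, 0.7]
opening: 0.0611
gripper_force: 0.0
clock: 10.45
tool_pos: [0.6108, -0.2851, 0.0418]
orientation: [-179.9, -0.1, -78.0]
force: [-0.5, 1.0, 6.3]
opening: 0.0401
gripper_force: 30.0
t 10.4 pos [ 0.6108 -0.2851  0.0418] rpy [-1.799e+02 -1.000e-01 -7.800e+01] open 0.0401 gf 30.0 F [-0.5  1.   6.3] q [ -8.  31. -12.   0. -47.  21.]
now-axes shift [-6.179 -0.415 -2.587] turn [-2.0000e-04 -1.4000e-03 -1.1662e+00] | shift in target axes [ 1.992 -5.866 -2.582]
clock: 10.85
tool_pos: [0.6081, -0.2843, 0.1394]
orientation: [179.7, 0.2, -78.0]
force: [1.4, 0.3, -3.8]
opening: 0.0398
gripper_force: 30.0
clock: 11.15
tool_pos: [0.6106, -0.2853, 0.245]
orientation: [-179.8, -0.1, -78.0]
force: [0.7, 0.7, -3.9]
opening: 0.0399
gripper_force: 30.0
clock: 11.55
tool_pos: [0.6101, -0.2848, 0.3215]
orientation: [-179.9, -0.0, -78.0]
force: [0.8, 0.6, -4.6]
opening: 0.0397
gripper_force: 30.0
t 11.6 pos [ 0.6101 -0.2848  0.3215] rpy [-179.9   -0.   -78. ] open 0.0397 gf 30.0 F [ 0.8  0.6 -4.6] q [ -8.  18.   7.  -0. -78.  21.]
now-axes shift [-6.177 -0.414  0.014] turn [-7.0000e-04 -1.3000e-03 -1.1665e+00] | shift in target axes [ 1.997 -5.86   0.015]
```

```bash

python3 -m creep '[{"grip":1,"delta_pos":[-0.2,-0.01,0],"rotation":[0,0,0]},{"grip":1,"delta_pos":[-0.5,-0.03,0],"rotation":[0,0,0]},{"grip":1,"delta_pos":[-0.9,-0.06,0],"rotation":[0,0,0]}]'
python3 -m creep '[{"grip":1,"delta_pos":[-0.4,-0.03,0],"rotation":[0,0,0]},{"grip":1,"delta_pos":[-0.9,-0.06,0],"rotation":[0,0,0]}]'
python3 -m creep '[{"grip":1,"delta_pos":[-0.4,-0.03,0],"rotation":[0,0,0]},{"grip":1,"delta_pos":[-0.9,-0.06,0],"rotation":[0,0,0]}]'
python3 -m creep '[{"grip":1,"delta_pos":[-0.4,-0.03,0],"rotation":[0,0,0]},{"grip":1,"delta_pos":[-0.9,-0.06,0],"rotation":[0,0,0]}]'
python3 -m creep '[{"grip":1,"delta_pos":[-0.4,-0.03,0],"rotation":[0,0,0]},{"grip":1,"delta_pos":[-0.9,-0.06,0],"rotation":[0,0,0]}]'
python3 -m creep '[{"grip":1,"delta_pos":[-0.4,-0.03,0],"rotation":[0,0,0]},{"grip":1,"delta_pos":[-0.9,-0.06,0],"rotation":[0,0,0]}]'
python3 -m creep '[{"grip":1,"delta_pos":[-0.4,-0.03,0],"rotation":[0,0,-0.05]},{"grip":1,"delta_pos":[-0.7,-0.05,0],"rotation":[0,0,-0.14]},{"grip":1,"delta_pos":[-0.78,-0.055,0],"rotation":[0,0,-0.23]},{"grip":1,"delta_pos":[-0.78,-0.055,0],"rotation":[0,0,-0.32]},{"grip":1,"delta_pos":[-0.78,-0.055,0],"rotation":[0,0,-0.41]}]'
python3 -m creep '[{"grip":1,"delta_pos":[0,0,0],"rotation":[0,0,-0.09]},{"grip":1,"delta_pos":[0,0,0],"rotation":[0,0,-0.18]},{"grip":1,"delta_pos":[0,0,0],"rotation":[0,0,-0.27]},{"grip":1,"delta_pos":[0,0,0],"rotation":[0,0,-0.36]},{"grip":1,"delta_pos":[0,0,0],"rotation":[0,0,-0.45]}]'
python3 -m creep '[{"grip":1,"delta_pos":[0,0,0],"rotation":[0,0,-0.09]},{"grip":1,"delta_pos":[0,0,0],"rotation":[0,0,-0.18]},{"grip":1,"delta_pos":[0,0,0],"rotation":[0,0,-0.26]},{"grip":1,"delta_pos":[0,0,0],"rotation":[0,0,-0.3]},{"grip":1,"delta_pos":[0,0,0],"rotation":[0,0,-0.3]}]'
python3 go.py .522 .328 .177 27
python3 - <<'E'
from plant import ctrl
import cv2,numpy as np
s=ctrl.snapshot("wrist");np.savez("wrist4.npz",**s);cv2.imwrite("pics/wrist4.png",s["color"][:,:,::-1])
E
```

```text
clock: 11.85
tool_pos: [0.5957, -0.1949, 0.3171]
orientation: [179.7, 0.1, -78.1]
force: [0.7, 0.3, -3.2]
opening: 0.0396
gripper_force: 30.0
clock: 12.05
tool_pos: [0.5827, -0.1051, 0.3175]
orientation: [179.8, 0.1, -78.1]
force: [1.9, 0.5, -4.4]
opening: 0.0399
gripper_force: 30.0
clock: 12.25
tool_pos: [0.5696, -0.0157, 0.3179]
orientation: [179.8, 0.0, -78.0]
force: [1.9, 0.7, -3.7]
opening: 0.0399
gripper_force: 30.0
clock: 12.45
tool_pos: [0.5567, 0.0734, 0.318]
orientation: [179.8, -0.0, -78.0]
force: [0.4, -0.1, -3.8]
opening: 0.0397
gripper_force: 30.0
clock: 12.65
tool_pos: [0.5438, 0.1623, 0.3181]
orientation: [179.8, -0.0, -78.0]
force: [2.0, -0.1, -3.5]
opening: 0.0397
gripper_force: 30.0
clock: 12.85
tool_pos: [0.5309, 0.2513, 0.3181]
orientation: [179.8, -0.1, -78.0]
force: [1.9, -0.0, -3.8]
opening: 0.0395
gripper_force: 30.0
clock: 13.35
tool_pos: [0.5203, 0.3281, 0.3174]
orientation: [179.7, 0.1, -40.7]
force: [1.2, -0.3, -3.7]
opening: 0.04
gripper_force: 30.0
clock: 13.85
tool_pos: [0.5205, 0.3274, 0.3176]
orientation: [179.8, 0.2, -0.2]
force: [-0.5, -0.5, -4.3]
opening: 0.0396
gripper_force: 30.0
clock: 14.35
tool_pos: [0.5207, 0.3274, 0.3179]
orientation: [180.0, 0.2, 26.5]
force: [-0.4, 0.9, -3.8]
opening: 0.0397
gripper_force: 30.0
t 14.3 pos [0.5207 0.3274 0.3179] rpy [180.    0.2  26.5] open 0.0397 gf 30.0 F [-0.4  0.9 -3.8] q [ 50.  13.  -1.  -0. -76.  66.]
now-axes shift [ 0.02  -0.     1.409] turn [ 0.0004  0.0026 -0.0059] | shift in target axes [1.400e-02 1.000e-03 1.409e+00]
```

View pics/wrist4.png

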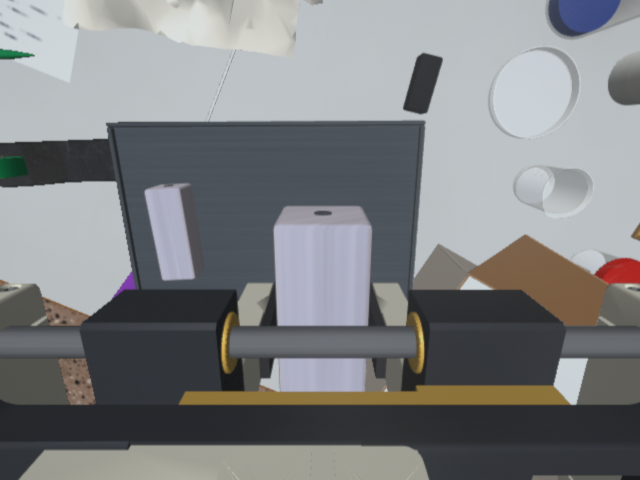

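Bar_l is held square over the pan's free right part (323,290), bar_m is at (172,230). Lower gently.

```bash

python3 -m creep '[{"grip":1,"delta_pos":[0.01,0,0.3],"rotation":[0,0,-0.005]},{"grip":1,"delta_pos":[0.02,0,0.6],"rotation":[0,0,-0.005]},{"grip":1,"delta_pos":[0.02,0,0.85],"rotation":[0,0,-0.005]},{"grip":1,"delta_pos":[0.02,0,1.0],"rotation":[0,0,-0.005]}]'
python3 -m creep '[{"grip":1,"delta_pos":[0,0,0.12],"rotation":[0,0,0]},{"grip":1,"delta_pos":[0,0,0.22],"rotation":[0,0,0]},{"grip":1,"delta_pos":[0,0,0.29],"rotation":[0,0,0]},{"grip":1,"delta_pos":[0,0,0.34],"rotation":[0,0,0]},{"grip":1,"delta_pos":[0,0,0.37],"rotation":[0,0,0]}]'
python3 -m creep '[{"grip":1,"delta_pos":[0,0,0.02],"rotation":[0,0,0]},{"grip":1,"delta_pos":[0,0,0.04],"rotation":[0,0,0]},{"grip":1,"delta_pos":[0,0,0.06],"rotation":[0,0,0]},{"grip":1,"delta_pos":[0,0,0.08],"rotation":[0,0,0]},{"grip":1,"delta_pos":[0,0,0.1],"rotation":[0,0,0]}]'
python3 -m creep '[{"grip":1,"delta_pos":[0,0,0.02],"rotation":[0,0,0]},{"grip":1,"delta_pos":[0,0,0.04],"rotation":[0,0,0]},{"grip":1,"delta_pos":[0,0,0.06],"rotation":[0,0,0]},{"grip":1,"delta_pos":[0,0,0.08],"rotation":[0,0,0]},{"grip":1,"delta_pos":[0,0,0.08],"rotation":[0,0,0]}]'
python3 go.py .522 .328 .154 27
```

```text
clock: 14.8
tool_pos: [0.5222, 0.3276, 0.217]
orientation: [179.9, 0.3, 26.7]
force: [0.6, 0.4, -3.6]
opening: 0.0399
gripper_force: 30.0
clock: 15.3
tool_pos: [0.5239, 0.3287, 0.1835]
orientation: [-180.0, -0.0, 26.9]
force: [0.6, 0.4, -4.6]
opening: 0.0398
gripper_force: 30.0
clock: 15.8
tool_pos: [0.5239, 0.3286, 0.1736]
orientation: [-180.0, -0.0, 26.9]
force: [-0.5, -1.0, -3.3]
opening: 0.0398
gripper_force: 30.0
clock: 16.3
tool_pos: [0.5238, 0.3286, 0.1654]
orientation: [180.0, -0.0, 26.9]
force: [-0.4, 0.6, -1.9]
opening: 0.0397
gripper_force: 30.0
t 16.3 pos [0.5238 0.3286 0.1654] rpy [180.   -0.   26.9] open 0.0397 gf 30.0 F [-0.4  0.6 -1.9] q [ 50.  19. -13.   0. -58.  67.]
now-axes shift [-0.019 -0.003  0.114] turn [ 0.     -0.     -0.0014] | shift in target axes [-0.019 -0.003  0.114]
```

```bash

python3 -m creep '[{"grip":1,"delta_pos":[0,0,0.02],"rotation":[0,0,0]},{"grip":1,"delta_pos":[0,0,0.04],"rotation":[0,0,0]},{"grip":1,"delta_pos":[0,0,0.06],"rotation":[0,0,0]},{"grip":1,"delta_pos":[0,0,0.08],"rotation":[0,0,0]},{"grip":1,"delta_pos":[0,0,0.09],"rotation":[0,0,0]}]'
python3 -m creep '[{"grip":1,"delta_pos":[0,0,0],"rotation":[0,0,0]},{"grip":1,"delta_pos":[0,0,0],"rotation":[0,0,0]},{"grip":1,"delta_pos":[0,0,0],"rotation":[0,0,0]}]'
```

```text
clock: 16.8
tool_pos: [0.5239, 0.3287, 0.1565]
orientation: [180.0, -0.0, 26.9]
force: [-0.7, -0.6, 0.3]
opening: 0.0398
gripper_force: 30.0
clock: 17.1
tool_pos: [0.5239, 0.3287, 0.1568]
orientation: [-180.0, -0.0, 26.9]
force: [-0.5, 0.7, -0.1]
opening: 0.0398
gripper_force: 30.0
```

```bash

python3 -m creep '[{"grip":0.3,"delta_pos":[0,0,0],"rotation":[0,0,0]},{"grip":0.3,"delta_pos":[0,0,0],"rotation":[0,0,0]},{"grip":0.3,"delta_pos":[0,0,0],"rotation":[0,0,0]},{"grip":0.3,"delta_pos":[0,0,0],"rotation":[0,0,0]},{"grip":0.3,"delta_pos":[0,0,0],"rotation":[0,0,0]}]'
python3 -m creep '[{"grip":0.3,"delta_pos":[0,0,-0.1],"rotation":[0,0,0]},{"grip":0.3,"delta_pos":[0,0,-0.4],"rotation":[0,0,0]},{"grip":0.3,"delta_pos":[0,0,-0.8],"rotation":[0,0,0]},{"grip":0.3,"delta_pos":[0,0,-1],"rotation":[0,0,0]}]'
python3 -m creep '[{"grip":0.3,"delta_pos":[0,0,-0.3],"rotation":[0,0,0]},{"grip":0.3,"delta_pos":[0,0.3,-0.6],"rotation":[0,0,0]},{"grip":0.3,"delta_pos":[0,0.7,-0.6],"rotation":[0,0,0]},{"grip":0.3,"delta_pos":[0,1,-0.6],"rotation":[0,0,0]}]'
python3 -m creep '[{"grip":0.3,"delta_pos":[0,0.5,0],"rotation":[0,0,0]},{"grip":0.3,"delta_pos":[0,1,0],"rotation":[0,0,0]}]'
python3 -m creep '[{"grip":0.3,"delta_pos":[0,0.5,0],"rotation":[0,0,0]},{"grip":0.3,"delta_pos":[0,1,0],"rotation":[0,0,0]}]'
python3 -m creep '[{"grip":0.3,"delta_pos":[0,0.5,0],"rotation":[0,0,0]},{"grip":0.3,"delta_pos":[0,0.9,0],"rotation":[0,0,0]},{"grip":0.3,"delta_pos":[0,0.9,0],"rotation":[0,0,0]},{"grip":0.3,"delta_pos":[0,0.9,0],"rotation":[0,0,0]},{"grip":0.3,"delta_pos":[0,0.9,0],"rotation":[0,0,0]}]'
python3 - <<'E'
from plant import ctrl
import cv2,numpy as np
s=ctrl.snapshot("top");np.savez("top1.npz",**s);i=np.ascontiguousarray(s["color"][:,:,::-1])
c=np.zeros((600,800,3),np.uint8)
c[:,:480]=cv2.resize(i[195:320,155:255+20-20],(480,600),interpolation=cv2.INTER_CUBIC)
c[:300,480:]=cv2.resize(i[265:315,210:263],(320,300),interpolation=cv2.INTER_CUBIC)
c[300:,480:]=cv2.resize(i[195:300,380:492],(320,300),interpolation=cv2.INTER_CUBIC)
cv2.imwrite("pics/top1.png",c)
E
```

```text
clock: 17.6
tool_pos: [0.5238, 0.3286, 0.1566]
orientation: [180.0, 0.0, 26.9]
force: [1.0, -0.2, -0.2]
opening: 0.0612
gripper_force: 0.0
clock: 18.0
tool_pos: [0.5249, 0.3292, 0.2611]
orientation: [-180.0, -0.3, 26.9]
force: [0.5, 0.5, -0.9]
opening: 0.0613
gripper_force: 0.0
clock: 18.4
tool_pos: [0.5698, 0.2383, 0.319]
orientation: [-180.0, -0.2, 26.9]
force: [0.1, 0.4, -0.4]
opening: 0.0613
gripper_force: 0.0
clock: 18.6
tool_pos: [0.6146, 0.149, 0.3178]
orientation: [180.0, -0.1, 27.0]
force: [1.5, 0.4, -0.2]
opening: 0.0613
gripper_force: 0.0
clock: 18.8
tool_pos: [0.66, 0.0591, 0.3178]
orientation: [180.0, -0.1, 26.9]
force: [1.2, 1.2, -0.4]
opening: 0.0608
gripper_force: 0.0
clock: 19.3
tool_pos: [0.6998, -0.0188, 0.3171]
orientation: [180.0, -0.0, 26.9]
force: [0.4, 0.0, -0.0]
opening: 0.0613
gripper_force: 0.0
```

View pics/top1.png

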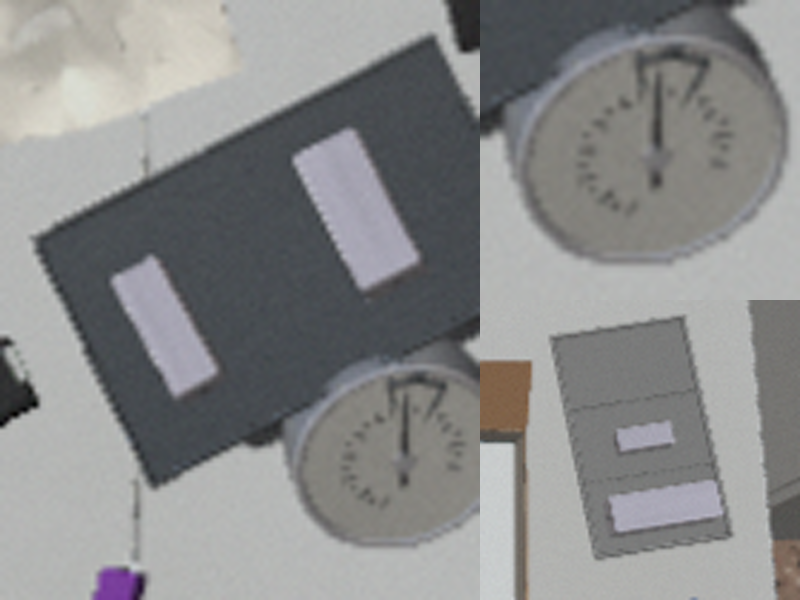

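The needle (tip at (658,70) in the dial inset) stands between the prongs at (640,75) and (692,80). bar_l and bar_m lie flat on the pan, bar_s and bar_xl lie flat in the tray, and the robot is clear of everything.

```bash
python3 -c "
from plant import ctrl
print(ctrl.close_job())"
```

```text
the job is handed in; nothing more can be done
None
```

The job is handed in: the pan holds bar_m and bar_l (600 g) with the needle between the prongs of the set hand, and bar_s and bar_xl lie flat in the tray; it took about 19 s of the 67 s.

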